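# Gauge the sensor well of the block heater with the depth rod

## Robot

A 6-joint arm with a two-finger parallel gripper is mounted at the origin on a cart in front of the work surface, level with it; the furniture and walls round the work are solid. World frame = base frame: x ahead of the robot, y to its left, z up, the work surface at z = 0. Lengths are in mm, angles in rad, forces in N, time in s.
With the tool pointing down it reaches from about 275 to 750 mm from the base axis. Payload 10.2 kg.
Tool frame: the origin (TCP) lies midway between the tips of the shut fingers; the grasp point (between the pads) lies 19 mm behind it; z points along the fingers, y is the line along which they close (so a half turn about z gives the same grasp; the last joint's range is limited). The gripper opens to 85 mm and grips with 20 to 120 N. Pads are 22 mm wide; open, the fingers measure 114 mm over their backs; the gripper's body (76 mm by 85 mm) begins 54 mm behind the grasp point. The pads swing forward as they close: fully open they stand 13 mm farther back than shut.
Start: joints at [-1.326, 0.313, 1.498, -0, 1.331, -0.223], TCP at [236.724, -468.607, 231.294] pointing down, gripper open.
Joint ranges: [-2.94, 2.94], [-0.97, 2.17], [0.19, 2.56], [-1.23, 4.37], [0.02, 3.11], [-2.88, 2.88]. Speed limits (rad/s): [2.39, 2.39, 3.01, 3.14, 3.14, 3.14].

## Interface

Orientations are given as [roll, pitch, yaw] about the fixed x, y, z axes, in that order (R = Rz(yaw) Ry(pitch) Rx(roll)).
In Python, from rig import monitor, viewer, finish_job gives the robot as it stands. The module is installed in compiled form; this text tells all that it offers.
- The arm moves only by the shell command python3 -m inch 'ROWS' [FORCE]. ROWS is JSON, a list that holds one entry, the list of rows, each a list of 5 numbers: the shift along the tool's x, y, z in mm, then the turn about the tool's z in rad, then the opening, from 0 (shut) to 1 (fully open). A call has 1 to 10 rows; each row shifts and turns the commanded pose from where the row before left it, along the tool's axes as they then stand; what a row does not reach is not made up. A row lasts 1/12 s, in which the tool goes at most 41.7 mm and 7.16 degrees, less where a joint would pass 70% of its speed; a pose out of reach is approached as far as the arm can. A call with a gripper value outside its range is refused whole. The fingers move at their own pace and stop on an object; FORCE is the grip in N (left out, the last holds). Time passes only in rows, so rows that do not move let the fingers close. It gives the time, the measured TCP pose, the force, the opening and the grip force at its end, in the units of the state.
- monitor.get_obs(): the state, without advancing time (a new reading comes with each control period).
- viewer.read_camera(name): name is "scene" or "top" or "wrist"; returns (picture, depth): 420x560x3 uint8, red, green, blue; 420x560 float32, mm along the optical axis (not along the pixel's ray), 0 where there is no reading.
- viewer.get_calibration(name): a dict with "fovy" (degrees; the focal length in pixels is half the picture's height over the tangent of half this angle, whatever the lens; pixels are square), "cx", "cy" (the principal point, pixels), "view" (4x4, takes a point from world to camera coordinates); the wrist camera has in their place "hand_eye" (4x4, takes a point from camera to tool coordinates, whose origin is the TCP and whose axes are the flange's). Camera axes: x right, y down, z forward; pixel columns grow to the right and rows downward; lengths in mm; the calibration is good to about 2 mm. The wrist camera is an equidistant fisheye: a pixel r from the principal point sees the ray r / f radians off the axis. A picture is of the moment at which its call begins: read the wrist's pose just before it. get_calibration takes no time and is no camera call.
- finish_job(): hands the job in; it is judged then, once.
The state is a dict: "time": time; "qpos": joint angles; "qvel": joint speeds; "tau": joint torques, N m; "position": TCP position; "ee_rot": TCP orientation; "contact_force": force on the tool from outside, world axes, zero at the start; "moment": the same for the moment, N m; "finger_gap": opening from 0.0 (shut) to 1.0 (fully open); "gripper_force": force on a finger pad.
Only numpy, scipy, OpenCV 4.12 (cv2) and the standard library are available. Lean on these libraries where they do the work, as an engineer would, in place of code of your own. Each camera call takes 0.05 s, during which the arm holds its last target. There are 200 camera calls.

## Task

The depth of the block heater's sensor well has to be gauged: first stand the brown bottle that covers it upright on the cork mat. Then take the depth rod from its slanted rest and lower it gently, without ramming it, into the well until it bottoms out, so that the block pushes the orange stop up the shank to mark the depth. Lay the rod back in its rest, tip on the end plate, with the stop still where the well set it, and leave the vials and everything else standing undisturbed.

Things in the scene. Friction and masses are not known exactly. Their poses are not given: they have to be found in the camera images.
- block_heater: dry block heater, fixed to the bench: white housing with a control panel on its front (-x), 132 x 152 mm, 84 high, round an aluminium block of 104 x 126 mm whose flat top is 115 mm above the bench. In the block: the sensor well (see well_mouth) at local (0, +28) mm and two vial wells at local (+-24, -40) mm. Origin: centre of the underside; z up
- well_mouth (a point): centre of the sensor well's mouth in the block's top face, 115 mm above the bench. The well is a vertical blind bore 18 mm across with a sharp edge
- well_plug (a joint): the brass plug deep in the sensor well that forms its bottom; it differs from block to block and does not give way. Value: how far (m) it is set up from the lowest setting, 0 to 0.035. Depth of the well below the block's top face = 95 mm minus this
- well_bottom (a point): centre of the plug's top face, that is of the bottom of the sensor well
- amber_bottle: brown bottle with a red screw cap, 54 mm across, 115 tall (straight body up to about 75 mm), about 0.2 kg, loose, left standing upright on the aluminium block over the sensor well. Origin: centre of its underside; z up
- cork_mat: round cork mat lying fixed on the bench, 120 mm across, 6 thick. Origin: centre of its underside
- mat_top (a point): centre of the cork mat's top face
- rod_rest: slanted rest for the depth rod, fixed to the bench: a steel channel on a post over a blue foot plate of 125 x 84 mm. The channel slopes up towards the rest's -x, its axis leaning 30 degrees from vertical; it is 36 mm wide inside, walls 19 mm high, 145 mm long above its end plate, and open on the side that looks up and to the rest's +x. The rod lies in it, tip on the end plate. Origin: centre of the underside; z up
- rest_seat (a point): where the tip of the rod belongs in the rest: on the end plate, on the channel's axis, 25 mm above the bench and 45 mm along the rest's +x from its origin. Its z axis runs up the channel (30 degrees from vertical), its x axis points straight out of the channel's open side; the channel's floor is 13 mm behind the axis (local x = -13), its walls end at local x = +3, its side walls are at local y = +-18
- depth_rod: depth rod, 200 mm long, about 0.15 kg, loose: steel shank 10 mm across with rounded tip, 125 mm long, then a black grip 26 mm across and 75 long (125 to 200 mm from the tip) with a yellow end. Origin: at the very tip; z axis along the rod from the tip to the grip
- rod_tip (a point): the very tip of the depth rod
- rod_handle (a point): point on the rod's axis in its grip, 172 mm from the tip; 27 mm of grip lies below it
- stop (a joint): the orange stop, a collar 26 mm across and 14 high that slides stiffly (2.5 N) along the rod's shank and stays where it is pushed; because of it the rod's own weight does not carry it to the bottom of the well. Value (m): its lower face is 45 mm + value from the tip; 0 to 0.062. When it marks the well's depth, value = 0.050 - well_plug
- stop_face (a point): centre of the stop's lower face (the one towards the tip), on the rod's axis
- water_bath_2: equipment, fixed, to keep clear of: white heating bath drum with a black rim, about 310 mm across and 209 high, its control box reaching 165 mm towards the robot. Origin: under the drum's axis on the bench
- rotavap_2: equipment, fixed, to keep clear of: rotary evaporator behind the bath. Seen from its origin (on the bench) its small glass flask over the bath spans x -0.19 to -0.11, y -0.21 to -0.05 m, 0.27 to 0.39 m high, and its round hanging receiving flask x -0.21 to -0.09, y +0.13 to +0.26 m, 0.20 to 0.33 m high
- vial_white: 20 ml clear vial with white cap, 27 mm across, 61 tall, standing 35 mm deep in a well of the block heater's block, 26 mm showing; bystander. Origin: centre of its underside
- vial_black: the same with a black cap, in the other vial well; bystander
- wash_bottle: white squeeze bottle, red cap and bent red nozzle, 63 mm body, 210 tall; bystander. Origin on the bench under it; the body's axis is 27 mm along the origin's +y
- ipa_bottle: white bottle with blue cap, 64 mm across, 150 tall; bystander. Origin: centre of underside
- beaker: glass beaker, 72 mm across, 93 tall; bystander, fixed. Origin: centre of underside
- small_bottle: small bottle with white cap, 42 mm across, 85 tall; bystander. Origin: centre of underside
- film_box: dark blue carton, 50 x 130 x 50 mm, long along its y; bystander, fixed. Origin: centre of underside
Things that resemble listed ones, but are neither listed nor needed, are in the scene too. Leave any pink look-alike of the amber_bottle alone.

How it is judged (in metres and radians):
On the way, in this order (a step that is already met when the one before it is completed fails the run):
1. the brown bottle stands upright on the cork mat, let go (horizontal distance between amber_bottle and mat_top below 0.035 m and z of amber_bottle in the frame of mat_top between -0.004 and 0.006 m and angle between amber_bottle's own z axis and vertical below 0.1 rad and contact force between the fingers and amber_bottle below 0.1 N), for 0.2 s.
2. the rod's tip is on the bottom of the sensor well and the stop's lower face on the block's top (z of rod_tip in the frame of well_bottom below 0.002 m and horizontal distance between rod_tip and well_bottom below 0.006 m and z of stop_face in the frame of well_mouth below 0.003 m and horizontal distance between stop_face and well_mouth below 0.006 m), for 0.1 s.
At the end, for the whole second after the job is handed in: The rod lies at rest in its rest (tip within 15 mm of rest_seat, axis within 0.12 rad of the channel's), its stop still marks the well's depth to about 2 mm, and the brown bottle stands upright (within 0.1 rad) on the cork mat, its centre within 35 mm of the mat's (distance between rod_tip and rest_seat below 0.015 m and angle between the z axis of depth_rod and the z axis of rest_seat, either way round below 0.12 rad and ((value of joint well_plug between -0.002 and 0.002 m and value of joint stop between 0.0455 and 0.0525 m) or (value of joint well_plug between 0.002 and 0.004 m and value of joint stop between 0.0435 and 0.0505 m) or (value of joint well_plug between 0.004 and 0.006 m and value of joint stop between 0.0415 and 0.0485 m) or (value of joint well_plug between 0.006 and 0.008 m and value of joint stop between 0.0395 and 0.0465 m) or (value of joint well_plug between 0.008 and 0.01 m and value of joint stop between 0.0375 and 0.0445 m) or (value of joint well_plug between 0.01 and 0.012 m and value of joint stop between 0.0355 and 0.0425 m) or (value of joint well_plug between 0.012 and 0.014 m and value of joint stop between 0.0335 and 0.0405 m) or (value of joint well_plug between 0.014 and 0.016 m and value of joint stop between 0.0315 and 0.0385 m) or (value of joint well_plug between 0.016 and 0.018 m and value of joint stop between 0.0295 and 0.0365 m) or (value of joint well_plug between 0.018 and 0.02 m and value of joint stop between 0.0275 and 0.0345 m) or (value of joint well_plug between 0.02 and 0.022 m and value of joint stop between 0.0255 and 0.0325 m) or (value of joint well_plug between 0.022 and 0.024 m and value of joint stop between 0.0235 and 0.0305 m) or (value of joint well_plug between 0.024 and 0.026 m and value of joint stop between 0.0215 and 0.0285 m) or (value of joint well_plug between 0.026 and 0.028 m and value of joint stop between 0.0195 and 0.0265 m) or (value of joint well_plug between 0.028 and 0.03 m and value of joint stop between 0.0175 and 0.0245 m) or (value of joint well_plug between 0.03 and 0.032 m and value of joint stop between 0.0155 and 0.0225 m) or (value of joint well_plug between 0.032 and 0.034 m and value of joint stop between 0.0135 and 0.0205 m) or (value of joint well_plug between 0.034 and 0.04 m and value of joint stop between 0.0115 and 0.0185 m)) and horizontal distance between amber_bottle and mat_top below 0.035 m and z of amber_bottle in the frame of mat_top between -0.004 and 0.006 m and angle between amber_bottle's own z axis and vertical below 0.1 rad and linear speed of each of depth_rod, amber_bottle below 0.02 m/s); the robot touches nothing.
It fails at once if the rod, or the stop on it, is pressed on the block heater with more than 60 N (contact force between depth_rod and block_heater above 60 N).
It fails at once if the brown bottle is tipped over (more than 0.6 rad) (angle between amber_bottle's own z axis and vertical above 0.6 rad).
It fails at once if a vial is shifted by more than 15 mm or tipped (distance of any of vial_white, vial_black from where it was at the start of the episode above 0.015 m or angle between any of vial_white, vial_black's own z axis and vertical above 0.4 rad).
It fails at once if the wash bottle, blue-capped bottle or small bottle is shifted by more than 25 mm or tipped (distance of any of wash_bottle, ipa_bottle, small_bottle from where it was at the start of the episode above 0.025 m or angle between any of wash_bottle, ipa_bottle, small_bottle's own z axis and vertical above 0.4 rad).
It also fails if it takes over 69 s, if anything falls off the work surface, if the arm or the gripper's body presses on something with over 40 N, if the wrist force passes 120 N, or if a joint passes its speed limit or range.

## Working session

There is one attempt and no reset: what is moved stays moved. The work goes in short steps, Python scripts to look and compute and a shell command to move; the robot and the scene stay as the last step left them, time stands still between calls to the robot, and variables do not carry over. Pictures are saved under pics/ and viewed, at most 10 in all, crops included, and the job is handed in when it is done.

```bash
mkdir -p pics
python3 - <<'E'
from rig import monitor, viewer
import cv2,numpy as np
print(monitor.get_obs())
for n in ("scene","top"):
    p,d=viewer.read_camera(n); cv2.imwrite(f"pics/{n}0.png",p[...,::-1]); np.savez(f"{n}0.npz",p=p,d=d)
    c=viewer.get_calibration(n); print(n,c)
print(viewer.get_calibration("wrist"))
E
```

```text
{'time': 0.0, 'qpos': array([-1.32641980e+00,  3.13457034e-01,  1.49845990e+00, -1.09031778e-05,
        1.33096387e+00, -2.23406480e-01]), 'qvel': array([ 0.00053272, -0.00035161,  0.00083062,  0.0024649 ,  0.00113619,
        0.00064881]), 'tau': array([ 1.44183591e-04, -4.12269545e+01, -2.59738898e+01, -2.01124121e-04,
        4.18698110e-03,  1.08441009e-05]), 'position': array([ 236.64686071, -468.35186425,  230.72287778]), 'ee_rot': array([-3.14033417e+00, -2.75068273e-04,  4.67785429e-01]), 'contact_force': array([-0.39972334, -0.04009897,  0.30720931]), 'moment': array([ 0.00417844, -0.04501377,  0.02759741]), 'gripper_force': 0.0, 'finger_gap': 0.9975164155638646}
scene {'fovy': 56.784596909445234, 'cx': 285.16255852552575, 'cy': 210.6566685491283, 'view': array([[-9.47913842e-01, -3.17796389e-01,  2.15593072e-02,
         5.01797625e+02],
       [-1.66363846e-01,  4.36232901e-01, -8.84321167e-01,
         2.52328549e+02],
       [ 2.71629194e-01, -8.41846964e-01, -4.66381035e-01,
         1.31368583e+03],
       [ 0.00000000e+00,  0.00000000e+00,  0.00000000e+00,
         1
[... 183 characters left out ...]
816e+02],
       [-9.87778858e-01, -2.27170078e-02, -1.54197486e-01,
         5.59229911e+02],
       [ 1.54067553e-01,  7.37347864e-03, -9.88032804e-01,
         1.57010265e+03],
       [ 0.00000000e+00,  0.00000000e+00,  0.00000000e+00,
         1.00000000e+00]])}
{'fovy': 65.70646984690485, 'cx': 275.98761444531647, 'cy': 210.62771515805738, 'hand_eye': array([[-7.45114709e-04, -9.52490156e-01, -3.04568460e-01,
         7.88245591e+01],
       [ 9.99998756e-01, -2.86391983e-04, -1.55081139e-03,
         6.67380476e-01],
       [ 1.38990662e-03, -3.04569237e-01,  9.52489185e-01,
        -1.41689785e+02],
       [ 0.00000000e+00,  0.00000000e+00,  0.00000000e+00,
         1.00000000e+00]])}
```

View pics/top0.png

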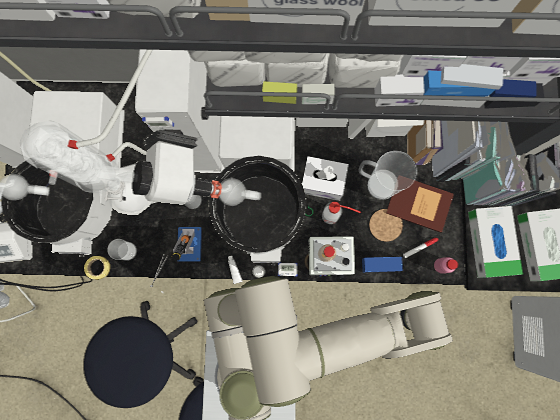

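View pics/scene0.png

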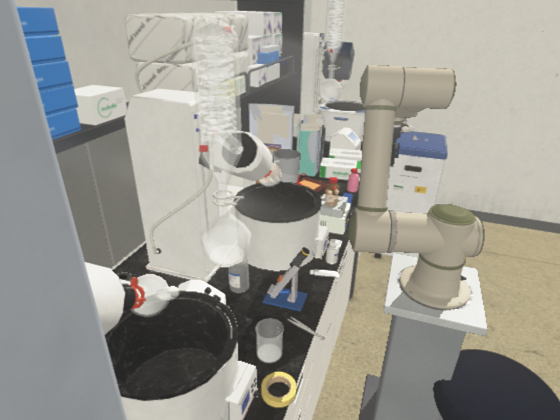

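The top view shows the heater at px (331,255) with the brown bottle and its red cap at (327,252). The cork mat is at (386,225), the rod rest on its blue foot at (188,243), and the pink look-alike at (446,265). The scene view shows the rod leaning up to the right at (290,270). Next I'll measure these with the depth data.

```bash
cat > h.py <<'E'
import numpy as np,cv2
from rig import monitor,viewer
from scipy.spatial.transform import Rotation as R
def T_tool(o):
    T=np.eye(4);T[:3,:3]=R.from_euler('xyz',o['ee_rot']).as_matrix();T[:3,3]=o['position'];return T
def cloud(n,d,o=None):
    c=viewer.get_calibration(n);H,W=d.shape;f=H/2/np.tan(np.radians(c['fovy'])/2)
    v,u=np.mgrid[:H,:W].astype(float);x=u-c['cx'];y=v-c['cy']
    if n=='wrist':
        r=np.hypot(x,y)+1e-9;th=r/f;s=np.tan(th)/r
        P=np.stack([x*s*d,y*s*d,d],-1);M=T_tool(o)@c['hand_eye']
    else:
        P=np.stack([x/f*d,y/f*d,d],-1);M=np.linalg.inv(c['view'])
    Q=P@M[:3,:3].T+M[:3,3];Q[d<=0]=np.nan;return Q
E
python3 - <<'E'
from h import *
z=np.load('top0.npz');p,d=z['p'],z['d'];Q=cloud('top',d)
np.set_printoptions(precision=0,suppress=True)
hsv=cv2.cvtColor(p,cv2.COLOR_RGB2HSV)
def reg(name,u0,u1,v0,v1,cond):
    q=Q[v0:v1,u0:u1];m=cond(q,hsv[v0:v1,u0:u1])&~np.isnan(q[...,0]);s=q[m]
    r=cv2.minAreaRect(s[:,:2].astype(np.float32))
    print(name,len(s),'med',np.median(s,0),'mean',s.mean(0),'rect',np.round(r[0]),np.round(r[1]),round(r[2],1))
reg('housing',300,362,230,282,lambda q,h:(abs(q[...,2]-84)<8))
reg('block',300,362,230,282,lambda q,h:(abs(q[...,2]-115)<6))
reg('housing+block',300,362,230,282,lambda q,h:(q[...,2]>60))
reg('cap',300,362,230,282,lambda q,h:(q[...,2]>205))
reg('vials',300,362,230,282,lambda q,h:(q[...,2]>132)&(q[...,2]<150))
reg('cork',365,406,205,245,lambda q,h:(q[...,2]<12)&(h[...,1]>70)&(h[...,2]>90))
reg('foot',172,207,220,268,lambda q,h:(q[...,2]<15)&(h[...,0]>95)&(h[...,0]<125)&(h[...,1]>120))
reg('rodhigh',165,207,215,268,lambda q,h:(q[...,2]>120))
# upscaled crop
a=cv2.resize(p[210:290,150:250],None,fx=6,fy=6,interpolation=cv2.INTER_CUBIC)
b=cv2.resize(p[205:285,300:410],None,fx=6,fy=6,interpolation=cv2.INTER_CUBIC)
w=np.zeros((480,0,3),np.uint8)
cv2.imwrite('pics/crop.png',cv2.resize(np.hstack([a,b]),(800,305))[...,::-1])
s=np.load('scene0.npz');Qs=cloud('scene',s['d']);m=(abs(Qs[...,0]-480)<250)&(abs(Qs[...,1]-180)<100)
np.save('Qs.npy',Qs)
cv2.imwrite('pics/crop2.png',cv2.resize(s['p'][235:320,250:345],None,fx=6,fy=6)[...,::-1])
E
```

```text
housing 439 med [ 397. -256.   84.] mean [ 409. -263.   84.] rect [ 420. -272.] [131. 149.] 1.4
block 765 med [ 414. -277.  115.] mean [ 417. -272.  115.] rect [ 419. -272.] [104. 126.] 1.4
housing+block 1686 med [ 412. -265.  114.] mean [ 414. -267.  120.] rect [ 414. -272.] [140. 150.] 2.5
cap 105 med [ 421. -247.  230.] mean [ 420. -247.  228.] rect [ 421. -247.] [33. 34.] 46.7
vials 95 med [ 411. -310.  141.] mean [ 419. -301.  141.] rect [ 419. -272.] [ 69. 102.] 3.6
cork 819 med [ 540. -476.    6.] mean [ 540. -477.    6.] rect [ 551. -479.] [121. 144.] 77.9
foot 393 med [445. 215.   7.] mean [447. 222.   7.] rect [452. 236.] [124.  83.] 1.7
rodhigh 177 med [414. 231. 174.] mean [414. 232. 169.] rect [414. 236.] [43. 61.] 89.0
```

View pics/crop.png

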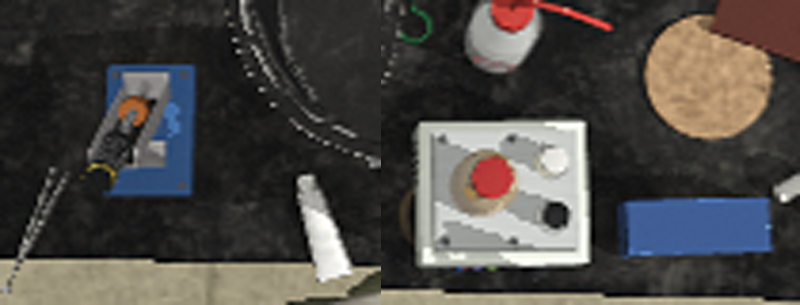

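The crop shows the rest with the rod leaning towards -x, its orange stop at crop px (132,110) and its yellow end at (100,172). The bottle cap is at (492,177), the white and black vials at (553,160) and (555,213), and the mat is centred at about (708,77), with a book corner just overlapping its upper right. Next I'll map heights for clearance and get the mat centre.

Run:
```python
from h import *
Q=cloud('top',np.load('top0.npz')['d']).reshape(-1,3);Q=np.vstack([Q,np.load('Qs.npy').reshape(-1,3)])
Q=Q[~np.isnan(Q[:,0])&(Q[:,2]<700)]
ys=np.arange(380,-640,-30);xs=np.arange(700,240,-30)
print('     '+' '.join('%4d'%y for y in ys))
for x in xs:
    row=[]
    for y in ys:
        s=Q[(abs(Q[:,0]-x)<15)&(abs(Q[:,1]-y)<15)]
        row.append('%4d'%s[:,2].max() if len(s) else '   .')
    print('%4d '%x+' '.join(row))
z=np.load('top0.npz');T=cloud('top',z['d']);print(T[225,386],T[245,385],T[207,383],T[225,369],T[225,402])
```

```text
380  350  320  290  260  230  200  170  140  110   80   50   20  -10  -40  -70 -100 -130 -160 -190 -220 -250 -280 -310 -340 -370 -400 -430 -460 -490 -520 -550 -580 -610
 700  116    .    .  449  568  569  574  568  483    .  223  223  225  224  221  224  224  220   97  103  160  167  138  106    8  214  228   46   46   46  230    .   23   20
 670  117    .    .  552  498  529  526  504  488  223  226  216   50   49   51  210  220  224  215  102  113  163  146  101   11   12  229  178   47   47  231   25   22   24
 640  309  696  563  563  490  523  521  501  477  227  215   46   48   51   48   51   87  220  224  102  102  102  104  103   11   10  228  226  211  228  232   22   21   24
 610  537  698  697  520  530  522  521  501  478  409  375  375  373   47   49   49   47  211  222   15    8  109    8    8    7   13    9  227  229  229   28   19   22   20
 580  468  431  699  538  534  531  522  503  477  420  400  381  378  323  303   50   51   80  223  218   15  176  216  211   12   10    8   12   17   23   21   21   21   23
 550  699  698  699  518  532  526  520  495  478  409  
[... 1394 characters left out ...]
-788  234  238  216  665  682  682  679  652 -782 -793 -783 -786 -786 -786 -786 -790 -785  518  533  528 -781 -787 -779 -785
 280 -785    7 -786 -778 -783 -787 -786 -796  245  267  296  414  510  664  681  683  679  661 -786 -773 -778 -788 -784 -777  550  556  549  544  536  529 -779 -779 -783 -783
 250 -782 -784 -780 -786 -799    .    .    .  247  268  332  432  526  657  677  682  682  669 -784 -787 -782  577  579  573  567  556  549  529  532  533  507 -784 -787 -783
[ 536.90923821 -475.730021     10.70769924] [ 464.8811824  -472.81886581    3.8009103 ] [ 6.04760508e+02 -4.67908401e+02 -5.41473860e-02] [ 535.84363905 -414.70277605    8.11432816] [ 540.28601762 -537.41714792   -4.03887048]
```

Run:
```python
from h import *
Qt=cloud('top',np.load('top0.npz')['d']).reshape(-1,3);Qs=np.load('Qs.npy').reshape(-1,3)
Q=np.vstack([Qt,Qs]);Q=Q[~np.isnan(Q[:,0])]
q=Qs[~np.isnan(Qs[:,0])]
print('rotavap scene: x cell, y cell -> z min (>235), max')
for x in range(470,640,20):
    print(x,[(y,int(s[:,2].min()),int(s[:,2].max())) for y in range(120,300,20) for s in [q[(abs(q[:,0]-x)<10)&(abs(q[:,1]-y)<10)&(q[:,2]>235)]] if len(s)])
a=np.array([236.6,-468.4]);r=a/np.hypot(*a);n=np.array([-r[1],r[0]])
u=(Q[:,:2]-a)@r;v=(Q[:,:2]-a)@n
for z in range(230,700,30):
    m=(abs(Q[:,2]-z)<15)&(abs(u)<180)&(abs(v)<150)
    if m.sum()>3: print(z-231,'radial',u[m].min().round(),u[m].max().round(),'lat',v[m].min().round(),v[m].max().round(),m.sum())
```

```text
rotavap scene: x cell, y cell -> z min (>235), max
470 []
490 []
510 []
530 [(160, 430, 466), (180, 390, 479), (200, 393, 490), (220, 398, 507), (240, 415, 504), (260, 431, 510), (280, 469, 505)]
550 [(140, 459, 459), (160, 466, 476), (180, 481, 487), (200, 383, 498), (220, 390, 515), (240, 405, 523), (260, 418, 528), (280, 434, 509)]
570 [(200, 375, 384), (220, 384, 519), (240, 398, 531), (260, 411, 532), (280, 425, 784)]
590 [(200, 379, 382), (220, 387, 397), (240, 400, 488), (260, 411, 783), (280, 425, 784)]
610 [(200, 379, 388), (220, 391, 398), (240, 402, 409), (260, 413, 413)]
630 [(200, 381, 388), (220, 394, 394)]
29 radial -63.0 -42.0 lat -16.0 6.0 22
59 radial -76.0 -38.0 lat -14.0 12.0 40
89 radial -80.0 -18.0 lat -14.0 20.0 51
119 radial -73.0 -19.0 lat -33.0 12.0 56
149 radial -43.0 -19.0 lat -33.0 32.0 92
179 radial -44.0 -7.0 lat -36.0 33.0 101
209 radial -44.0 -15.0 lat -53.0 32.0 110
239 radial -166.0 21.0 lat -33.0 86.0 102
269 radial -179.0 54.0 lat -68.0 89.0 578
299 radial -167.0 47.0 lat -63.0 94.0 1844
329 radial -180.0 -30.0 lat -46.0 97.0 1405
359 radial -180.0 -126.0 lat 0.0 89.0 619
```

```bash
python3 -m inch '[[[0,0,-20,0.117,1],[0,0,-20,0.117,1],[0,0,-15,0.117,1],[0,0,0,0.117,1]]]' 30; python3 -m inch '[[[23,-27,0,0,1],[23,-27,0,0,1],[23,-27,0,0,1],[23,-27,0,0,1],[23,-27,0,0,1],[23,-27,0,0,1],[23,-27,0,0,1],[23,-27,0,0,1]]]'; python3 -m inch '[[[0,0,0,0,1]]]'
python3 - <<'E'
from h import *
o=monitor.get_obs();p,d=viewer.read_camera('wrist');cv2.imwrite('pics/w1.png',p[...,::-1]);Q=cloud('wrist',d,o)
print(o['position'],o['ee_rot'])
hs=cv2.cvtColor(p,cv2.COLOR_RGB2HSV)
m=(abs(Q[...,2]-115)<5)&(abs(Q[...,0]-420)<80)&(abs(Q[...,1]+272)<90);print('block',cv2.minAreaRect(Q[m][:,:2].astype(np.float32)))
m=(Q[...,2]>200)&(Q[...,2]<236)&(abs(Q[...,0]-420)<40)&(abs(Q[...,1]+246)<40)&(hs[...,1]>140);print('cap',m.sum(),cv2.minAreaRect(Q[m][:,:2].astype(np.float32)))
E
```

```text
time: 0.43
position: [236.9, -469.4, 289.1]
ee_rot: [3.137, -0.001, -0.006]
contact_force: [-0.6, 0.0, 0.3]
finger_gap: 1.002
gripper_force: 0.0
time: 1.1
position: [421.5, -251.0, 286.1]
ee_rot: [-3.141, 0.0, -0.0]
contact_force: [0.2, -0.4, -0.8]
finger_gap: 1.0
gripper_force: 0.0
time: 1.18
position: [423.3, -248.5, 286.2]
ee_rot: [-3.14, -0.001, 0.005]
contact_force: [-0.2, 0.2, 1.0]
finger_gap: 0.999
gripper_force: 0.0
[ 423.32891395 -248.48930491  286.16761806] [-3.14014131e+00 -6.75726676e-04  4.95594515e-03]
block ((419.3209228515625, -272.7579345703125), (104.9879150390625, 126.56877136230469), 1.9022308588027954)
cap 2096 ((421.5426025390625, -250.04405212402344), (33.903587341308594, 33.536373138427734), 63.151466369628906)
```

View pics/w1.png

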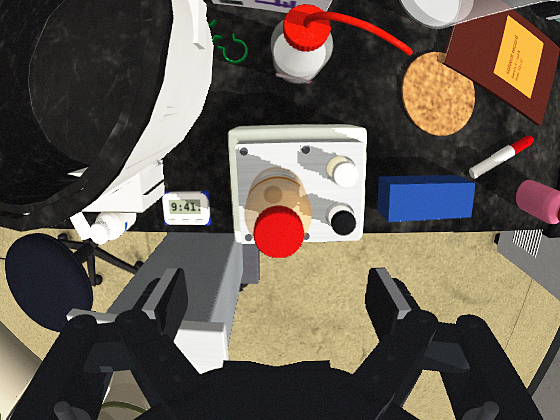

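The wrist view shows the red cap at (278,232), directly under the tool, with the vials at (344,172) and (342,220) and the mat at (438,93). The fingers are clear, so I'm descending to grasp.

```bash
python3 -m inch '[[[-2,1,30,0,1],[0,0,30,0,1],[0,0,30,0,1],[0,0,20,0,1],[0,0,13,0,1],[0,0,0,0,1]]]' 30; python3 -m inch '[[[0,0,0,0,0],[0,0,0,0,0],[0,0,0,0,0],[0,0,0,0,0],[0,0,0,0,0],[0,0,0,0,0],[0,0,0,0,0],[0,0,0,0,0]]]' 35
```

```text
time: 1.73
position: [417.2, -253.4, 160.6]
ee_rot: [-3.138, 0.004, -0.001]
contact_force: [-0.5, -0.5, 0.1]
finger_gap: 1.001
gripper_force: 0.0
time: 2.4
position: [419.2, -253.9, 164.7]
ee_rot: [3.14, -0.002, -0.0]
contact_force: [0.1, 2.1, 5.5]
finger_gap: 0.616
gripper_force: 36.0
```

```bash
python3 -m inch '[[[0,0,-15,0,0],[0,0,-25,0,0],[0,0,-25,0,0],[3,28,0,0,0],[3,34,0,0,0],[7,34,0,0,0],[20,34,0,0,0],[25,30,0,0,0],[28,30,0,0,0],[28,32,0,0,0]]]' 50;  python3 -m inch '[[[0,0,0,0,0],[0,0,0,0,0]]]'
python3 - <<'E'
from h import *
o=monitor.get_obs();p,d=viewer.read_camera('wrist');cv2.imwrite('pics/w2.png',p[...,::-1]);Q=cloud('wrist',d,o)
print(o['position'],o['ee_rot'],o['contact_force'],o['finger_gap'])
hs=cv2.cvtColor(p,cv2.COLOR_RGB2HSV)
m=(abs(Q[...,2]-6)<5)&(abs(Q[...,0]-540)<75)&(abs(Q[...,1]+475)<75)&(hs[...,1]>70)&(hs[...,2]>110)&(hs[...,0]>8)
s=Q[m];print('mat',m.sum(),s.min(0),s.max(0),cv2.minEnclosingCircle(s[:,:2].astype(np.float32)))
E
```

```text
time: 3.23
position: [530.2, -473.3, 228.7]
ee_rot: [3.141, -0.0, -0.001]
contact_force: [0.2, -0.9, -1.7]
finger_gap: 0.612
gripper_force: 52.7
time: 3.4
position: [529.7, -473.0, 225.6]
ee_rot: [-3.139, 0.002, -0.001]
contact_force: [0.2, 0.5, -1.9]
finger_gap: 0.61
gripper_force: 52.8
[ 529.73697762 -472.95325122  225.60836977] [-3.13928968e+00  2.09567889e-03 -6.14850110e-04] [ 0.23032631  0.52467225 -1.86800645] 0.6103756906236791
mat 6543 [ 489.33641391 -535.33773517    2.02239415] [ 598.08196554 -416.13986852    7.80693825] ((539.9402465820312, -475.85247802734375), 59.71434020996094)
```

View pics/w2.png

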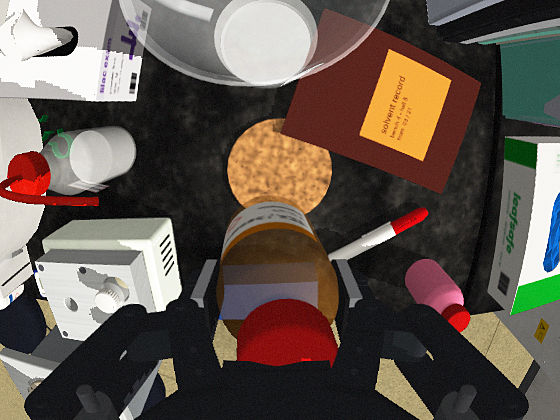

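The bottle is held upright. The mat is at (280,165) in the picture and centred at world (540,-476). The book corner is low. Lowering now.

```bash
python3 -m inch '[[[4,1.5,25,0,0],[4,1.5,35,0,0],[0,0,35,0,0],[0,0,30,0,0],[0,0,20,0,0],[0,0,12,0,0],[0,0,8,0,0],[0,0,3,0,0],[0,0,0,0,0],[0,0,0,0,0]]]'; python3 -m inch '[[[0,0,2,0,0],[0,0,2,0,0],[0,0,0,0,0]]]'
```

```text
time: 4.28
position: [537.7, -475.3, 62.3]
ee_rot: [3.14, -0.002, -0.0]
contact_force: [0.2, -0.3, -1.4]
finger_gap: 0.608
gripper_force: 52.8
time: 4.53
position: [537.3, -474.9, 56.4]
ee_rot: [-3.142, 0.0, -0.0]
contact_force: [-0.6, 0.1, -2.9]
finger_gap: 0.609
gripper_force: 52.8
```

```bash
python3 -m inch '[[[0,0,2,0,0],[0,0,0,0,0]]]'; python3 -m inch '[[[0,0,1.5,0,0],[0,0,0,0,0]]]'; python3 -m inch '[[[0,0,1.5,0,0],[0,0,0,0,0]]]'
```

```text
time: 4.7
position: [537.8, -475.0, 56.0]
ee_rot: [3.141, -0.001, -0.0]
contact_force: [-1.3, 2.1, 4.6]
finger_gap: 0.611
gripper_force: 53.6
time: 4.87
position: [538.2, -475.0, 55.9]
ee_rot: [3.14, -0.002, 0.0]
contact_force: [-2.5, 5.3, 12.8]
finger_gap: 0.612
gripper_force: 54.4
time: 5.03
position: [538.5, -474.9, 55.8]
ee_rot: [3.14, -0.003, 0.0]
contact_force: [-4.2, 8.9, 20.1]
finger_gap: 0.611
gripper_force: 55.2
```

```bash
python3 -m inch '[[[0,0,-3,0,0],[0,0,0,0,0.8],[0,0,0,0,1],[0,0,0,0,1],[0,0,0,0,1],[0,0,0,0,1]]]'; python3 -m inch '[[[0,0,-12,0,1],[0,0,-25,0,1],[0,0,-35,0,1],[0,0,-35,0,1],[0,0,-35,0,1],[0,0,-35,0,1],[0,0,-25,0,1],[0,0,0,0,1]]]'
python3 - <<'E'
from h import *
o=monitor.get_obs();p,d=viewer.read_camera('wrist');Q=cloud('wrist',d,o)
hs=cv2.cvtColor(p,cv2.COLOR_RGB2HSV)
m=(Q[...,2]>95)&(Q[...,2]<135)&(abs(Q[...,0]-540)<50)&(abs(Q[...,1]+475)<50)&(hs[...,1]>140);print(o['position'],'cap',m.sum(),Q[m][:,2].max(),cv2.minAreaRect(Q[m][:,:2].astype(np.float32)))
E
```

```text
time: 5.53
position: [537.3, -474.9, 54.2]
ee_rot: [-3.141, 0.0, -0.0]
contact_force: [-0.3, 0.0, -0.2]
finger_gap: 1.002
gripper_force: 0.0
time: 6.2
position: [538.1, -475.7, 264.5]
ee_rot: [3.133, -0.007, -0.0]
contact_force: [-0.1, -0.4, 0.1]
finger_gap: 1.0
gripper_force: 0.0
[ 538.09748093 -475.74954966  264.45192621] cap 1085 122.01923605331507 ((540.6689453125, -470.9712219238281), (32.32854080200195, 33.67328643798828), 89.34298706054688)
```

```bash
python3 -m inch '[[[-20,-33,-4,0,1],[-20,-33,-4,0,1],[-20,-33,-4,0,1],[-20,-33,-4,0,1],[-20,-33,-4,0,1],[-20,-33,-4,0,1],[-20,-33,-4,0,1],[-20,-33,-4,0,1],[-20,-33,-4,0,1],[-20,-33,-4,0,1]]]'; python3 -m inch '[[[4,-38,0,0,1],[4,-38,0,0,1],[4,-38,0,0,1],[4,-38,0,0,1],[4,-38,0,0,1],[4,-38,0,0,1],[4,-38,0,0,1],[4,-38,0,0,1],[4,-38,0,0,1],[4,-38,0,0,1]]]';python3 -m inch '[[[0,0,0,0,1],[0,0,0,0,1]]]'
python3 - <<'E'
from h import *
o=monitor.get_obs();p,d=viewer.read_camera('wrist');cv2.imwrite('pics/w3.png',p[...,::-1]);np.savez('w3.npz',p=p,d=d);Q=cloud('wrist',d,o)
print(o['position'],o['ee_rot'])
hs=cv2.cvtColor(p,cv2.COLOR_RGB2HSV);near=(abs(Q[...,0]-440)<120)&(abs(Q[...,1]-236)<90)
m=near&(Q[...,2]<14)&(hs[...,0]>95)&(hs[...,0]<125)&(hs[...,1]>120);print('foot',cv2.minAreaRect(Q[m][:,:2].astype(np.float32)))
m=near&(hs[...,0]>18)&(hs[...,0]<32)&(hs[...,1]>150)&(Q[...,2]>150);print('yellow',m.sum(),Q[m].mean(0) if m.any() else 0)
m=near&(hs[...,0]>5)&(hs[...,0]<18)&(hs[...,1]>170)&(Q[...,2]>40);print('stop',m.sum(),Q[m].mean(0))
m=near&(Q[...,2]>140)&(hs[...,2]<90);print('grip',m.sum(),Q[m].mean(0))
for z in range(140,205,10):
    k=m&(abs(Q[...,2]-z)<5)
    if k.any(): print(z,Q[k].mean(0),Q[k].min(0),Q[k].max(0))
E
```

```text
time: 7.08
position: [336.4, -143.9, 295.8]
ee_rot: [-3.141, 0.001, -0.001]
contact_force: [0.9, -0.3, 0.8]
finger_gap: 0.998
gripper_force: 0.0
time: 7.92
position: [377.2, 236.3, 295.9]
ee_rot: [3.141, 0.001, 0.0]
contact_force: [0.2, -1.1, 0.5]
finger_gap: 1.002
gripper_force: 0.0
time: 8.08
position: [377.3, 235.5, 295.5]
ee_rot: [3.141, 0.002, 0.003]
contact_force: [0.2, -0.3, -0.2]
finger_gap: 0.999
gripper_force: 0.0
[377.30371947 235.45065516 295.52056619] [3.14087276e+00 2.00242407e-03 3.22327096e-03]
foot ((420.1187438964844, 243.53448486328125), (112.74807739257812, 207.91615295410156), 76.72101593017578)
yellow 195 [403.53119311 234.26330866 198.68875449]
stop 234 [465.63109925 236.98168376  77.73033998]
grip 40339 [389.1632222  235.4163529  366.06556468]
140 [435.33545168 234.7884864  142.55541709] [407.23138617 217.29582302 140.01806294] [440.35602124 247.46903488 144.85492394]
150 [432.66122742 237.10429409 149.5942015 ] [421.79519354 224.07804389 145.02872381] [437.97504234 247.19142113 154.97818111]
160 [426.31826467 237.00955011 160.34726072] [414.0233059  223.64585508 155.00925234] [432.5143009  247.58177355 164.97817852]
170 [420.4626762  237.14771593 169.9667824 ] [409.42945885 224.0118977  165.09404258] [426.66576726 247.36621156 174.89503472]
180 [414.76968882 237.42697888 180.02113622] [405.04720998 223.76224759 175.08196855] [421.16752387 247.00927881 184.91996142]
190 [400.52594984 235.23409192 191.53798596] [383.25676081 222.18552088 185.12832486] [415.56365484 246.61042299 194.97241986]
200 [397.80538153 234.43417508 198.53567615] [388.78970072 222.55282566 195.00096675] [409.32334152 246.1949968  203.57024583]
```

View pics/w3.png

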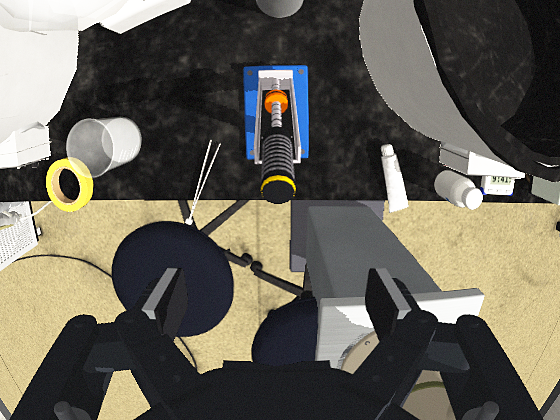

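The rod lies in the rest, with the grip at (278,170), the yellow end at (278,187) and the stop at (276,101). The axis is at y≈235 and x≈408 at z=177. Descending onto the grip.

```bash
python3 -m inch '[[[15,0,25,0,1],[16,0.5,30,0,1],[0,0,30,0,1],[0,0,25,0,1],[0,0,18,0,1],[0,0,8,0,1],[0,0,0,0,1]]]' 60; python3 -m inch '[[[0,0,0,0,0],[0,0,0,0,0],[0,0,0,0,0],[0,0,0,0,0],[0,0,0,0,0],[0,0,0,0,0],[0,0,0,0,0],[0,0,0,0,0],[0,0,0,0,0],[0,0,0,0,0]]]'
```

```text
time: 8.72
position: [408.5, 232.5, 159.3]
ee_rot: [3.141, 0.003, -0.002]
contact_force: [0.7, -0.1, 0.0]
finger_gap: 1.004
gripper_force: 0.0
time: 9.55
position: [409.3, 234.0, 161.0]
ee_rot: [-3.141, -0.001, -0.0]
contact_force: [-1.0, 1.7, 5.2]
finger_gap: 0.287
gripper_force: 58.7
```

```bash
python3 -m inch '[[[0,0,-5,0,0],[0,0,-10,0,0],[0,0,-15,0,0],[0,0,-20,0,0],[0,0,-25,0,0],[0,0,-30,0,0],[0,0,-30,0,0],[0,0,-30,0,0],[0,0,-30,0,0],[0,0,-30,0,0]]]';  python3 -m inch '[[[-30,0,0,0,0],[-30,0,-5,0,0],[-20,0,0,0,0],[0,0,0,0,0]]]'
python3 - <<'E'
from h import *
o=monitor.get_obs();p,d=viewer.read_camera('wrist');Q=cloud('wrist',d,o)
p2,d2=viewer.read_camera('scene');cv2.imwrite('pics/m.png',np.hstack([p[:,80:480],p2[60:340,200:460].repeat(1,0)] if 0 else [p[:,80:480],cv2.resize(p2[50:330,220:487],(400,420))])[...,::-1])
hs=cv2.cvtColor(p,cv2.COLOR_RGB2HSV);t=T_tool(o)
L=(Q-t[:3,3])@t[:3,:3]
m=(hs[...,0]>5)&(hs[...,0]<18)&(hs[...,1]>170)&(np.linalg.norm(L,axis=-1)<200);print('stop in tool frame',m.sum(),L[m].mean(0),np.ptp(L[m],axis=0))
E
```

```text
time: 10.38
position: [408.5, 233.6, 386.9]
ee_rot: [3.141, 0.001, -0.0]
contact_force: [0.2, -0.3, -1.3]
finger_gap: 0.288
gripper_force: 58.9
time: 10.72
position: [326.2, 233.9, 391.5]
ee_rot: [-3.141, -0.001, 0.001]
contact_force: [0.0, 0.2, -0.7]
finger_gap: 0.283
gripper_force: 58.8
stop in tool frame 457 [59.11697655 -4.01006548 82.24325454] [ 70.84084647  25.3772765  136.04608848]
```

View pics/m.png

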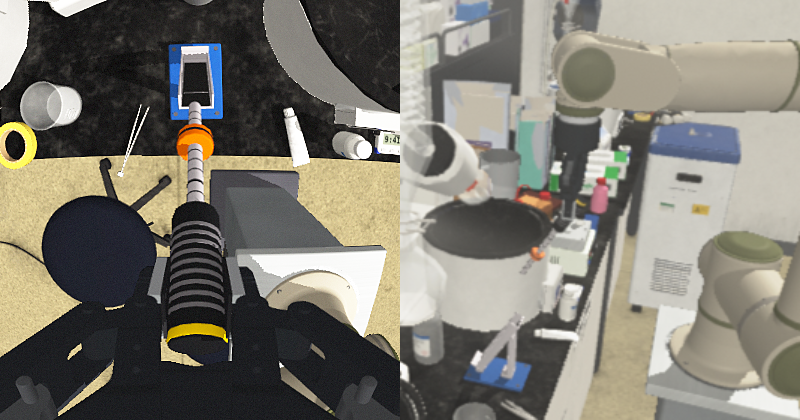

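The rod is held with its slant kept. In the left half the grip is at (196,260), the stop at (195,140) and the tip near (194,105). Carrying it to the heater.

```bash
python3 -m inch '[[[0,37,0,0,0],[0,37,0,0,0],[0,37,0,0,0],[0,37,0,0,0],[0,37,0,0,0],[0,37,0,0,0],[0,37,0,0,0],[0,37,0,0,0],[0,37,0,0,0],[0,37,0,0,0]]]';  python3 -m inch '[[[0,37,5,0,0],[0,37,10,0,0],[0,35,25,0,0],[0,0,25,0,0],[0,0,0,0,0],[0,0,0,0,0]]]'
cat > rod.py <<'E'
from h import *
o=monitor.get_obs();p,d=viewer.read_camera('wrist');Q=cloud('wrist',d,o)
cv2.imwrite('pics/w4.png',p[...,::-1]);np.savez('rod.npz',p=p,d=d)
hs=cv2.cvtColor(p,cv2.COLOR_RGB2HSV);t=T_tool(o);L=(Q-t[:3,3])@t[:3,:3]
print(o['position'])
box=(abs(L[...,1])<25)&(L[...,2]>-10)&(L[...,2]<190)&(L[...,0]>-20)&(L[...,0]<130)&(Q[...,2]>120)
k=box&(hs[...,0]>5)&(hs[...,0]<18)&(hs[...,1]>170);print('stop',k.sum(),np.median(L[k],0),L[k].min(0),L[k].max(0))
for z in range(-5,185,10):
    k=box&(abs(L[...,2]-z)<5)
    if k.sum()>5: print(z,k.sum(),L[k].mean(0).round(1),'x',L[k][:,0].min().round(1),L[k][:,0].max().round(1),'y',L[k][:,1].min().round(1),L[k][:,1].max().round(1))
m=(abs(Q[...,2]-115)<5)&(abs(Q[...,0]-420)<80)&(abs(Q[...,1]+272)<90);print('block',cv2.minAreaRect(Q[m][:,:2].astype(np.float32)))
k=(abs(Q[...,0]-419)<25)&(abs(Q[...,1]+245)<25)&(Q[...,2]<110);print('hole',k.sum(),Q[k].mean(0) if k.any() else 0)
E
python3 rod.py
```

```text
time: 11.65
position: [328.7, -138.8, 390.2]
ee_rot: [-3.141, 0.001, -0.001]
contact_force: [0.9, 0.6, -2.5]
finger_gap: 0.283
gripper_force: 59.1
time: 12.15
position: [328.8, -244.2, 325.9]
ee_rot: [-3.139, 0.002, -0.001]
contact_force: [1.2, -0.1, -1.6]
finger_gap: 0.289
gripper_force: 59.2
[ 328.82674807 -244.23211243  325.92414681]
stop 819 [58.49692437 -1.38769379 81.34825982] [  5.2680506  -13.36862055  -7.37259447] [69.13181479 11.78383451 90.96643097]
-5 1325 [13.2  0.1 -5.5] x 4.2 20.4 y -24.7 24.9
5 909 [19.5 -0.3  4.9] x 8.4 26.0 y -13.3 12.7
15 767 [25.1 -0.3 14.9] x 13.7 31.4 y -12.9 12.5
25 227 [27.8 -0.6 21.9] x 18.3 32.0 y -13.1 12.3
35 163 [30.7 -0.8 36.6] x 27.4 34.0 y -5.8 4.1
45 205 [35.1 -0.7 44.9] x 28.1 39.5 y -5.9 4.1
55 184 [41.1 -0.7 55. ] x 34.5 45.2 y -5.5 3.7
65 152 [46.6 -0.8 65.3] x 41.5 50.8 y -5.3 3.9
75 409 [57.6 -1.  77.2] x 46.6 65.3 y -10.9 10.2
85 659 [57.3 -1.1 83.4] x 43.3 69.8 y -13.4 11.9
105 57 [ 70.8  -1.4 106.5] x 68.9 73.5 y -5.4 3.0
115 89 [ 75.2  -1.3 114.6] x 70.4 78.9 y -5.6 3.1
125 80 [ 80.9  -1.4 124.8] x 74.8 85.5 y -5.8 3.1
135 21 [ 84.5  -1.8 131.3] x 79.7 86.4 y -5.9 3.2
block ((419.70465087890625, -272.7861328125), (104.62548065185547, 127.07695770263672), 1.8137030601501465)
hole 154 [ 422.16513735 -245.56616802   43.57650012]
```

View pics/w4.png

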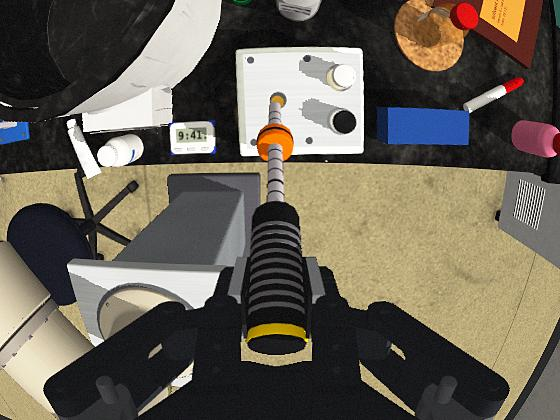

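The view shows the stop at (275,142) and the tip just before the well mouth at (279,99). The tip is about 8 mm short in x and 2 mm off in y. Correcting and lowering.

```bash
python3 -m inch '[[[5,1,15,0,0],[5,1,20,0,0],[0,0,20,0,0],[0,0,9,0,0],[0,0,0,0,0],[0,0,0,0,0]]]' 40; python3 rod.py | head -2;  python3 - <<'E'
import numpy as np,cv2
p=np.load('rod.npz')['p'];cv2.imwrite('pics/w5.png',cv2.resize(p[20:180,200:400],None,fx=4,fy=3.7)[:592,:,::-1])
E
```

```text
time: 12.7
position: [339.4, -246.2, 263.7]
ee_rot: [3.14, -0.001, 0.0]
contact_force: [0.2, 0.6, -0.8]
finger_gap: 0.286
gripper_force: 59.4
[ 339.40051333 -246.20245133  263.69913073]
stop 813 [58.48363781 -1.39185767 81.33328989] [ 17.99108956 -13.34165986   2.51347358] [69.12062815 11.11260741 90.5317914 ]
```

View pics/w5.png

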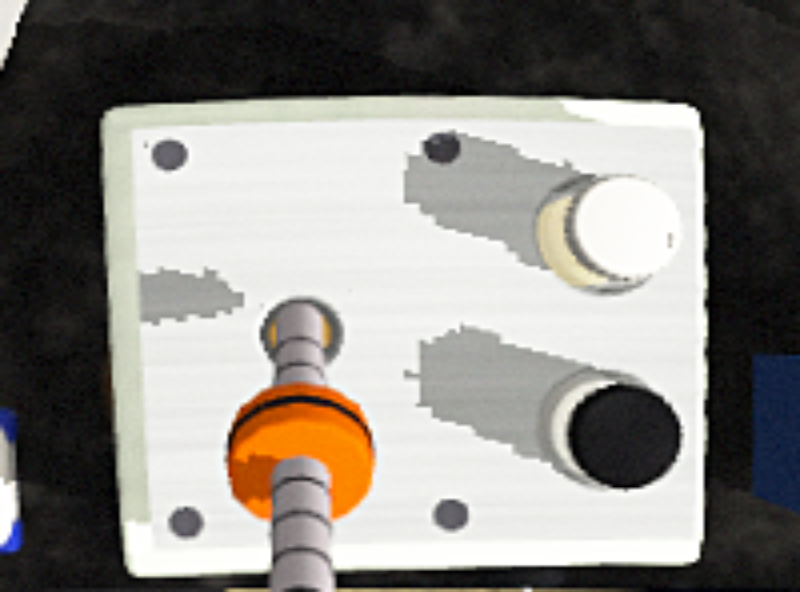

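The tip is above the well mouth at crop (300,320), with the hole centred at (303,333), which is the offset I planned. Inserting about 6 mm while slanted.

```bash
python3 -m inch '[[[0,0.5,5,0,0],[0,0,5,0,0],[0,0,4,0,0],[0,0,0,0,0]]]' 30; python3 -m inch '[[[0,0,3,0,0],[0,0,2,0,0],[0,0,0,0,0],[0,0,0,0,0]]]'
```

```text
time: 13.08
position: [338.7, -246.4, 247.5]
ee_rot: [-3.141, 0.001, -0.0]
contact_force: [0.0, 0.6, -1.8]
finger_gap: 0.283
gripper_force: 59.4
time: 13.42
position: [339.0, -246.6, 243.2]
ee_rot: [-3.141, 0.0, -0.0]
contact_force: [-0.3, 0.0, -1.1]
finger_gap: 0.288
gripper_force: 59.4
```

```bash
python3 -m inch '[[[7,0,-3,0,0.1],[7,0,-3,0,0.1],[8.5,0,-3,0,0.1],[9,0,-3,0,0.1],[0,0,0,0,0.1]]]' 30; python3 rod.py
```

```text
time: 13.83
position: [372.1, -246.7, 255.8]
ee_rot: [3.141, -0.001, 0.001]
contact_force: [-1.4, 0.0, -0.6]
finger_gap: 0.285
gripper_force: 60.8
[ 372.05624576 -246.70652593  255.75421088]
stop 717 [ 3.75538278e+01 -7.78382231e-02  8.94146102e+01] [  6.25408487 -12.64989382  -5.18333505] [ 47.19861977  11.66739364 114.57010034]
-5 1132 [ 9.1  0.  -5.7] x 0.8 14.0 y -25.0 24.9
5 699 [12.3  0.   4.8] x 4.0 17.1 y -12.4 12.4
15 613 [15.8 -0.  14.8] x 5.0 20.9 y -13.0 12.9
25 385 [18.3 -0.1 23.8] x 8.9 22.7 y -12.8 12.6
35 17 [18.6 -0.3 39.3] x 17.6 19.5 y -4.1 2.9
45 162 [19.8 -0.4 45.2] x 15.7 23.3 y -5.5 4.3
55 147 [23.1 -0.5 54.8] x 18.4 26.3 y -5.2 4.4
65 140 [26.6 -0.4 64.8] x 20.9 29.9 y -5.4 4.6
75 104 [30.3 -0.2 74.8] x 26.4 32.9 y -4.8 4.1
85 519 [37.  -0.3 87.4] x 27.5 45.2 y -12.4 11.5
95 352 [35.5 -0.1 92.7] x 21.2 47.2 y -12.7 12.5
115 26 [ 45.6  -0.5 117.6] x 44.2 46.7 y -4.1 3.1
125 64 [4.78e+01 1.00e-01 1.25e+02] x 43.9 50.6 y -4.3 4.0
135 32 [ 50.4  -0.9 132.9] x 45.2 53.3 y -5.2 4.1
block ((419.5559387207031, -272.75091552734375), (104.49659729003906, 126.86517333984375), 1.822704792022705)
hole 106 [ 414.54009699 -240.79275366   62.34096713]
```

```bash
python3 -m inch '[[[7.5,0,-2,0,0.1],[7.5,0,-2,0,0.1],[7.5,0,-1.5,0,0.1],[7.5,0,-1,0,0.1],[7.5,0,0,0,0.1],[7.5,0,0,0,0.1],[7.5,0,0,0,0.1],[0,0,0,0,0.1]]]'; python3 rod.py
```

```text
time: 14.55
position: [424.1, -246.5, 261.4]
ee_rot: [-3.141, -0.0, 0.0]
contact_force: [-2.4, -0.3, -1.4]
finger_gap: 0.283
gripper_force: 62.6
[ 424.14089517 -246.46902501  261.41317762]
stop 429 [ 1.2462751  -3.90365142 93.41828605] [-13.99479305 -11.71385861  68.75275667] [  9.57725569  12.40229275 104.92179001]
-5 928 [ 4.7  0.1 -5.6] x -5.0 12.8 y -25.0 24.8
5 452 [ 2.3 -0.   5.4] x -5.9 9.2 y -12.7 12.7
15 337 [ 2.8  0.2 14.9] x -5.4 5.9 y -12.8 13.0
25 319 [ 2.8  0.3 24.6] x -6.0 6.0 y -12.6 12.7
45 27 [-1.7 -0.1 48. ] x -3.4 -0.9 y -3.9 3.8
55 91 [-1.7  0.2 54.7] x -4.1 -0.4 y -4.0 4.6
65 84 [-1.5  0.1 64.8] x -4.4 0.4 y -4.9 4.8
75 77 [-1.  -0.1 74.9] x -5.3 0.5 y -5.1 4.9
85 64 [-0.3 -0.1 84.8] x -2.7 1.0 y -4.6 4.4
95 654 [ 2.9  0.7 93.8] x -14.0 130.0 y -11.8 24.9
105 68 [ 46.8   7.3 103.4] x 3.2 130.0 y -11.2 24.7
125 9 [101.3  17.7 129.3] x 2.7 129.8 y -1.9 24.5
135 131 [ 93.1  13.9 135.6] x 0.2 130.0 y -4.6 25.0
145 28 [108.5  14.1 140.7] x 0.5 129.9 y -4.7 24.6
block ((419.15911865234375, -272.8035888671875), (105.31917572021484, 126.45767211914062), 1.8050727844238281)
hole 46 [ 413.29009832 -239.43592294   79.84283097]
```

```bash
python3 -m inch '[[[6,-1,0,0,0.1],[0,0,2,0,0.1],[-4,0,2,0,0.1],[0,0,6,0,0.1],[0,0,6,0,0.1],[0,0,6,0,0.1],[0,0,0,0,0.1]]]'; python3 rod.py
```

```text
time: 15.18
position: [424.6, -245.3, 238.2]
ee_rot: [-3.14, 0.001, -0.0]
contact_force: [-0.2, -0.3, -1.5]
finger_gap: 0.283
gripper_force: 60.6
[ 424.57900521 -245.26952578  238.22960307]
stop 437 [-1.20256957 -3.26500366 93.20553642] [-16.45195976 -11.9081137   26.01407815] [  7.30807774  12.35231524 105.95261394]
-5 944 [ 4.5  0.  -5.7] x -5.9 12.6 y -24.9 24.7
5 431 [1.4 0.1 5.4] x -6.6 4.7 y -12.7 12.7
15 330 [ 1.9  0.2 14.9] x -6.6 5.1 y -12.6 13.1
25 302 [ 1.7  0.3 24.6] x -7.1 5.0 y -12.4 12.8
45 19 [-3.2  0.4 47.9] x -4.3 -2.5 y -2.6 3.8
55 94 [-3.5  0.2 54.7] x -5.9 -1.9 y -4.1 4.6
65 81 [ 3.3  1.4 65. ] x -6.1 129.8 y -4.2 24.8
75 100 [31.4  6.  74.5] x -6.7 129.9 y -5.1 25.0
85 84 [27.2  5.  84.5] x -6.5 130.0 y -4.6 24.9
95 637 [-2.2  0.4 93.6] x -16.5 7.3 y -11.9 12.4
105 79 [ 62.9   9.8 105.4] x -0.2 129.9 y -11.3 24.9
115 102 [126.9  19.  114.5] x 123.4 129.8 y 10.1 24.9
block ((419.355224609375, -272.9674072265625), (104.84384155273438, 126.67137145996094), 1.9340382814407349)
hole 39 [ 420.6120185  -243.08157518   95.97137296]
```

```bash
python3 -m inch '[[[0,0,5,0,0.1],[0,0,5,0,0.1],[0,0,3,0,0.1],[0,0,2,0,0.1],[0,0,2,0,0.1],[0,0,2,0,0.1],[0,0,2,0,0.1],[0,0,0,0,0.1]]]';python3 -m inch '[[[0,0,2,0,0.1],[0,0,2,0,0.1],[0,0,0,0,0.1]]]'
```

```text
time: 15.9
position: [425.0, -245.6, 218.6]
ee_rot: [3.142, -0.0, -0.0]
contact_force: [-1.2, -0.2, -1.1]
finger_gap: 0.281
gripper_force: 60.6
time: 16.15
position: [425.0, -245.7, 214.5]
ee_rot: [3.141, -0.0, -0.0]
contact_force: [0.3, 0.4, -1.8]
finger_gap: 0.284
gripper_force: 60.6
```

```bash
for i in 1; do :; done; python3 -m inch '[[[0,0,2,0,0.1],[0,0,2,0,0.1],[0,0,0,0,0.1]]]';python3 -m inch '[[[0,0,2,0,0.1],[0,0,2,0,0.1],[0,0,0,0,0.1]]]';python3 -m inch '[[[0,0,2,0,0.1],[0,0,2,0,0.1],[0,0,0,0,0.1]]]'; python3 rod.py | sed -n 1,12p
```

```text
time: 16.4
position: [424.9, -245.6, 210.4]
ee_rot: [-3.142, 0.0, -0.0]
contact_force: [0.2, -0.8, -1.2]
finger_gap: 0.285
gripper_force: 60.6
time: 16.65
position: [424.9, -245.6, 206.3]
ee_rot: [-3.141, 0.0, -0.0]
contact_force: [-0.1, 0.3, -1.5]
finger_gap: 0.286
gripper_force: 60.7
time: 16.9
position: [424.9, -245.6, 202.3]
ee_rot: [-3.141, 0.0, -0.0]
contact_force: [0.3, 0.1, -1.3]
finger_gap: 0.29
gripper_force: 60.7
[ 424.88086991 -245.56341211  202.32368835]
stop 506 [-1.9036743 -3.5985675 74.1684945] [-16.41568831 -11.72739044  28.65883289] [ 6.64860536 12.91693669 82.05850937]
-5 936 [ 4.5 -0.1 -5.7] x -5.6 12.5 y -24.9 24.6
5 430 [1.5 0.2 5.4] x -6.6 4.6 y -12.8 12.7
15 332 [ 1.8  0.3 14.9] x -6.4 4.8 y -12.7 13.1
25 306 [ 1.8  0.2 24.6] x -7.0 4.9 y -12.6 12.8
35 51 [124.1  21.8  35.7] x -7.2 129.9 y -0.0 24.9
45 73 [85.6 15.  45.9] x -4.5 130.0 y -3.2 24.9
55 88 [-1.9  0.4 54.8] x -6.0 129.5 y -4.1 22.7
65 89 [14.7  3.3 65.2] x -5.9 129.9 y -4.3 24.9
75 891 [20.1  3.8 74.6] x -16.9 129.9 y -11.7 24.9
85 89 [82.  11.  81.1] x -3.0 129.9 y -11.8 25.0
```

```bash
python3 -m inch '[[[0,0,2,0,0.1],[0,0,2,0,0.1],[0,0,0,0,0.1]]]'|grep -E "pos|cont";python3 -m inch '[[[0,0,2,0,0.1],[0,0,2,0,0.1],[0,0,0,0,0.1]]]'|grep -E "pos|cont";python3 -m inch '[[[0,0,2,0,0.1],[0,0,0,0,0.1]]]'|grep -E "pos|cont"
```

```text
position: [424.9, -245.6, 198.3]
contact_force: [-0.0, 0.0, -1.3]
position: [424.9, -245.6, 194.3]
contact_force: [0.2, -0.4, -1.0]
position: [424.9, -245.6, 192.4]
contact_force: [0.4, -0.1, -1.8]
```

```bash
python3 -m inch '[[[0,0,2,0,0.1],[0,0,0,0,0.1]]]'|grep -E "pos|cont"; python3 -m inch '[[[0,0,2,0,0.1],[0,0,0,0,0.1]]]'|grep -E "pos|cont"
```

```text
position: [424.9, -245.6, 190.4]
contact_force: [0.0, -0.3, -0.9]
position: [424.9, -245.6, 188.5]
contact_force: [1.0, -0.1, -1.7]
```

```bash
python3 rod.py | sed -n 1,12p
python3 - <<'E'
import numpy as np,cv2
p=np.load('rod.npz')['p'];cv2.imwrite('pics/w6.png',cv2.resize(p[120:380,180:400],None,fx=2.3,fy=2.3)[...,::-1])
E
```

```text
[ 424.94196059 -245.61959412  188.45311376]
stop 536 [-1.05303028 -2.03975676 60.33329613] [-13.15507181 -12.30538798  -4.20817632] [ 6.3874486  12.95331919 67.94850524]
-5 933 [ 4.5  0.  -5.8] x -5.6 12.5 y -25.0 24.8
5 445 [1.5 0.3 5.4] x -6.9 4.8 y -12.7 12.7
15 333 [ 7.3  1.2 15. ] x -6.3 130.0 y -12.5 25.0
25 383 [27.7  4.6 24.5] x -6.4 130.0 y -12.4 24.9
35 47 [115.5  20.1  33.2] x -0.4 129.9 y -2.3 24.9
45 22 [-3.   0.2 48.2] x -4.2 -2.2 y -3.2 3.2
55 425 [18.8  4.2 58.2] x -13.0 130.0 y -11.5 25.0
65 663 [36.4  5.5 62.7] x -13.2 130.0 y -12.3 24.9
block ((419.23345947265625, -273.0107116699219), (105.1868896484375, 127.04484558105469), 1.810937523841858)
hole 0 0
```

View pics/w6.png

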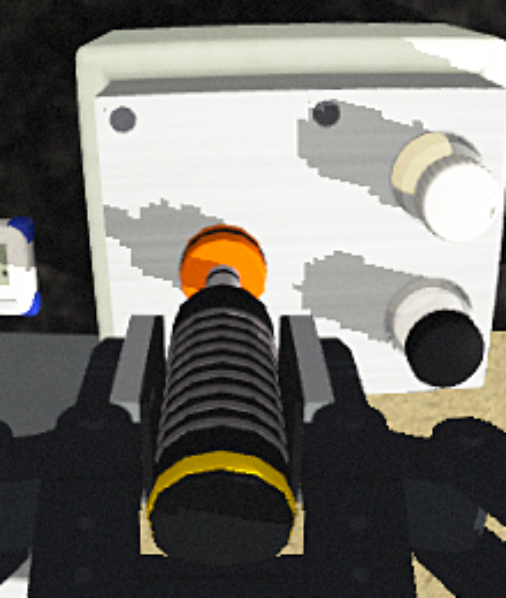

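The stop sits on the block at (224,262) and rides up the shank as the rod goes down. Continuing to the bottom.

```bash
python3 -m inch '[[[0,0,2,0,0.1],[0,0,0,0,0.1]]]'|grep -E "pos|cont"; python3 -m inch '[[[0,0,1.5,0,0.1],[0,0,0,0,0.1]]]'|grep -E "pos|cont";python3 -m inch '[[[0,0,1.5,0,0.1],[0,0,0,0,0.1]]]'|grep -E "pos|cont"
```

```text
position: [424.9, -245.6, 186.4]
contact_force: [0.2, 0.2, -1.2]
position: [424.9, -245.6, 185.0]
contact_force: [1.1, 0.8, -1.3]
position: [424.9, -245.6, 183.5]
contact_force: [-0.8, 0.1, -0.5]
```

```bash
python3 -m inch '[[[0,0,1.5,0,0.1],[0,0,0,0,0.1]]]'|grep -E "pos|cont"; python3 -m inch '[[[0,0,1.5,0,0.1],[0,0,0,0,0.1]]]'|grep -E "pos|cont"
```

```text
position: [425.0, -245.6, 182.0]
contact_force: [0.2, -0.7, 0.2]
position: [424.9, -245.6, 180.5]
contact_force: [0.7, -0.2, -0.9]
```

```bash
python3 -m inch '[[[0,0,1,0,0.1],[0,0,0,0,0.1]]]'|grep -E "pos|cont"; python3 -m inch '[[[0,0,1,0,0.1],[0,0,0,0,0.1]]]'|grep -E "pos|cont"; python3 -m inch '[[[0,0,1,0,0.1],[0,0,0,0,0.1]]]'|grep -E "pos|cont|for"
```

```text
position: [425.0, -245.6, 179.6]
contact_force: [0.3, 0.6, -0.4]
position: [425.0, -245.6, 178.6]
contact_force: [0.0, 0.5, -0.3]
position: [425.0, -245.6, 177.6]
contact_force: [0.4, 0.2, 0.5]
gripper_force: 60.6
```

Run:
```python
from h import *
def m(p,d):
    hs=cv2.cvtColor(p,cv2.COLOR_RGB2HSV);y=(hs[...,0]>22)&(hs[...,0]<32)&(hs[...,1]>170);y[:250]=0;y[:,:240]=0;y[:,315:]=0
    v,u=np.nonzero(y); o=monitor.get_obs();L=cloud('wrist',d,o);
    return len(v),v.mean().round(2),u.mean().round(2),v.min(),v.max(),d[y].mean().round(2)
z=np.load('rod.npz');print(m(z['p'],z['d']))
p,d=viewer.read_camera('wrist');print(m(p,d));np.savez('now.npz',p=p,d=d)
print(monitor.get_obs()['tau'],monitor.get_obs()['position'])
```

```text
(540, np.float64(324.99), np.float64(275.66), np.int64(258), np.int64(354), np.float32(120.89))
(542, np.float64(325.26), np.float64(276.05), np.int64(274), np.int64(354), np.float32(120.37))
[-1.41644706e-01 -3.84758306e+01 -2.41139871e+01 -1.18992180e-01
  1.50600630e-01  5.34195278e-04] [ 424.93367728 -245.61079533  177.60213046]
```

```bash
python3 -m inch '[[[0,0,1,0,0.1],[0,0,0,0,0.1]]]'|grep -E "pos|cont"; python3 -m inch '[[[0,0,1,0,0.1],[0,0,0,0,0.1]]]'|grep -E "pos|cont"; python3 -m inch '[[[0,0,1,0,0.1],[0,0,0,0,0.1]]]'|grep -E "pos|cont"
```

```text
position: [425.0, -245.6, 176.6]
contact_force: [0.3, 0.4, -0.4]
position: [425.0, -245.7, 175.6]
contact_force: [1.5, 0.7, 0.3]
position: [425.1, -245.7, 175.1]
contact_force: [-0.4, 0.4, 4.2]
```

Contact is starting. A little more.

```bash
python3 -m inch '[[[0,0,1,0,0.1],[0,0,0,0,0.1]]]'|grep -E "pos|cont"; python3 -m inch '[[[0,0,1,0,0.1],[0,0,0,0,0.1],[0,0,0,0,0.1],[0,0,0,0,0.1]]]'|grep -E "pos|cont"; python3 rod.py | sed -n 1,12p
```

```text
position: [425.3, -245.9, 174.9]
contact_force: [-0.7, 1.3, 10.3]
position: [425.6, -246.1, 174.7]
contact_force: [-1.5, 2.5, 16.1]
[ 425.57934105 -246.08835777  174.71692976]
stop 468 [ 1.98386661e-02 -1.81761416e+00  4.67056599e+01] [-10.01844395 -12.45705722  28.20829071] [ 5.5928793  12.29356126 54.53129676]
-5 934 [ 4.4 -0.  -5.7] x -5.7 12.5 y -24.8 24.7
5 513 [23.5  3.8  5.7] x -6.8 129.9 y -12.7 24.9
15 444 [35.2  5.7 14.8] x -5.8 130.0 y -12.5 24.9
25 335 [15.7  2.3 24.2] x -7.1 129.9 y -12.7 24.9
35 25 [109.1  18.7  36.6] x -3.3 130.0 y -11.1 24.9
45 712 [36.4  5.8 46.4] x -10.0 130.0 y -12.3 24.9
55 295 [72.4  9.8 52.4] x -6.2 130.0 y -12.5 24.8
block ((419.4141540527344, -272.9082336425781), (104.95677947998047, 127.00019073486328), 1.6955472230911255)
hole 0 0
```

It has bottomed out at about 16 N, with the stop on the block and the depth near 95 mm. Withdrawing straight up to about 8 mm of insertion, then I'll re-tilt the rod against the mouth edge.

```bash
python3 -m inch '[[[0,0,-3,0,0.1],[0,0,-7,0,0.1],[0,0,-10,0,0.1],[0,0,-10,0,0.1],[0,0,-12,0,0.1],[0,0,-12,0,0.1],[0,0,-12,0,0.1],[0,0,-12,0,0.1],[0,0,-11,0,0.1],[0,0,0,0,0.1]]]'; python3 rod.py | sed -n 1,15p
```

```text
time: 21.27
position: [425.5, -246.1, 264.3]
ee_rot: [3.139, -0.003, -0.0]
contact_force: [0.2, 0.9, -1.0]
finger_gap: 0.286
gripper_force: 60.5
[ 425.48603422 -246.10954468  264.34195723]
stop 453 [ 0.8247828  -1.92523332 47.1406289 ] [-10.07415142 -12.4181695   -8.49567466] [ 5.92184804 12.95865538 58.57283531]
-5 934 [ 4.5 -0.  -5.7] x -5.9 12.5 y -24.6 24.7
5 427 [1.4 0.1 5.4] x -7.0 4.4 y -12.7 12.7
15 336 [ 1.9  0.2 14.9] x -6.6 5.0 y -12.6 13.1
25 299 [ 1.7  0.3 24.6] x -6.5 4.9 y -12.4 12.8
45 514 [-0.6  0.2 46.7] x -10.1 5.7 y -12.2 12.8
55 189 [ 2.7  0.4 53.7] x -6.5 5.9 y -12.4 13.0
85 57 [-2.4 -0.2 84.6] x -4.5 -1.3 y -4.6 4.4
95 99 [48.   8.3 95.4] x -4.8 129.7 y -4.8 24.9
105 88 [ 51.4   8.3 105. ] x -5.0 129.9 y -4.9 24.9
115 56 [ 21.4   3.7 114.4] x -4.6 129.9 y -4.4 23.5
125 52 [ 23.6   4.5 125.6] x -5.4 129.9 y -4.5 25.0
135 141 [ 93.7  14.2 135.7] x -3.5 130.0 y -4.7 25.0
145 81 [101.9  13.4 142.4] x -3.5 130.0 y -4.7 24.7
```

```bash
python3 -m inch '[[[-4.5,0,2,0,0.1],[-9.5,0,0.3,0,0.1],[-9.5,0,0.8,0,0.1],[-9.5,0,1.5,0,0.1],[-9,0,2,0,0.1],[-9,0,2.6,0,0.1],[-9,0,3.2,0,0.1],[0,0,0,0,0.1]]]'; python3 rod.py | sed -n 1,17p
```

```text
time: 21.98
position: [363.3, -245.5, 248.8]
ee_rot: [-3.141, 0.001, -0.001]
contact_force: [2.6, 0.9, -2.2]
finger_gap: 0.284
gripper_force: 46.1
[ 363.33260224 -245.45327268  248.79406943]
stop 977 [ 2.33834907e+01 -1.50145864e-02  4.49390815e+01] [  6.8309745  -12.39918188  -8.29041581] [32.39729387 12.40350369 55.70211216]
-5 1180 [ 7.4  0.1 -5.5] x -1.2 12.3 y -24.6 24.8
5 749 [10.5 -0.1  4.9] x 2.3 16.0 y -12.4 12.5
15 630 [14.3 -0.1 14.7] x 3.3 19.9 y -12.8 12.9
25 421 [17.2 -0.1 23.6] x 6.9 21.6 y -12.7 12.6
35 32 [17.8 -0.4 39.1] x 16.7 18.8 y -4.7 3.5
45 987 [22.3 -0.1 44.8] x 10.6 31.5 y -12.4 12.3
55 149 [28.5 -0.1 52.3] x 19.3 32.6 y -12.7 12.4
65 29 [29.6 -0.3 68.3] x 28.7 30.6 y -4.0 3.3
75 120 [31.6 -0.2 74.9] x 27.3 34.8 y -4.9 4.1
85 106 [35.5 -0.2 85.1] x 29.9 38.8 y -5.0 4.2
95 89 [39.5 -0.2 94.9] x 34.8 42.4 y -4.6 4.4
105 81 [ 43.1  -0.4 105. ] x 36.7 46.2 y -4.8 4.4
115 78 [ 47.2  -0.4 114.9] x 43.6 50.6 y -4.9 3.9
125 63 [ 51.1  -0.2 124.2] x 46.3 53.9 y -5.0 4.0
block ((419.5933532714844, -272.7856750488281), (104.38516235351562, 126.7969741821289), 1.7156747579574585)
```

```bash
python3 -m inch '[[[-7.5,0,3,0,0.1],[-7.5,0,3.5,0,0.1],[-7,0,3.5,0,0.1],[0,0,0,0,0.1],[0,0,0,0,0.1]]]' 60; python3 rod.py | sed -n 1,17p
```

```text
time: 22.45
position: [342.5, -245.5, 239.1]
ee_rot: [-3.141, 0.001, -0.001]
contact_force: [1.5, 0.5, -1.6]
finger_gap: 0.278
gripper_force: 60.9
[ 342.50902314 -245.4683141   239.12378384]
stop 1104 [3.31320527e+01 4.73931153e-03 4.22562402e+01] [  4.47455033 -12.32656473  -8.81598758] [43.00380764 12.63597998 52.99279514]
-5 1307 [ 9.7 -0.  -5.5] x 0.3 16.3 y -25.0 24.6
5 899 [15.1  0.1  4.9] x 5.1 22.0 y -12.6 12.8
15 790 [20.6  0.1 14.9] x 6.8 26.7 y -12.7 13.0
25 329 [24.   0.4 22.6] x 14.4 28.4 y -12.6 12.8
35 363 [31.8  0.4 38.3] x 23.7 38.7 y -9.8 9.8
45 989 [32.4  0.2 43.7] x 18.6 43.0 y -12.1 12.7
55 26 [37.  -2.6 51.2] x 32.3 41.9 y -12.3 12.3
65 125 [42.8  0.4 65.4] x 39.8 46.1 y -4.0 4.6
75 142 [47.6  0.3 74.8] x 42.7 51.6 y -4.2 4.7
85 139 [53.4  0.3 84.9] x 47.3 58.2 y -4.3 4.9
95 114 [59.   0.3 94.6] x 53.0 63.3 y -4.4 5.0
105 103 [ 65.3   0.5 105.1] x 59.9 69.6 y -3.9 5.2
115 80 [ 70.6   0.3 114.7] x 65.7 74.1 y -4.0 4.7
block ((419.32855224609375, -273.00042724609375), (104.96235656738281, 127.11109161376953), 1.6951920986175537)
hole 201 [ 420.74036557 -243.47163052   64.79569959]
```

The rod is re-tilted to 29.4° and the stop is unmoved relative to the grip. Lifting out and carrying it back.

```bash
python3 -m inch '[[[0,0,-5,0,0.1],[0,0,-10,0,0.1],[0,0,-20,0,0.1],[-4,0,-25,0,0.1],[-4,0,-30,0,0.1],[-4,0,-30,0,0.1],[-4,0,-27,0,0.1],[0,-30,0,0,0.1],[0,-36,0,0,0.1],[0,-36,0,0,0.1]]]'; python3 -m inch '[[[0,-36,0,0,0.1],[0,-36,0,0,0.1],[0,-36,0,0,0.1],[0,-36,0,0,0.1],[0,-36,0,0,0.1],[0,-36,0,0,0.1],[0,-36,0,0,0.1],[0,-36,0,0,0.1],[0,-36,0,0,0.1],[0,-36,0,0,0.1]]]'; python3 -m inch '[[[0,-18.5,0,0,0.1],[25,0,0,0,0.1],[30,0,0,0,0.1],[30,0,10,0,0.1],[12,0,25,0,0.1],[0,0,25,0,0.1],[0,0,0,0,0.1],[0,0,0,0,0.1]]]'; sed -i 's/Q\[...,2\]>120/Q[...,2]>125/' rod.py; python3 rod.py | sed -n 1,18p
python3 - <<'E'
import numpy as np,cv2
p=np.load('rod.npz')['p'];cv2.imwrite('pics/w7.png',cv2.resize(p[0:360,150:400],None,fx=1.65,fy=1.65)[...,::-1])
E
```

```text
time: 23.33
position: [326.4, -142.7, 386.6]
ee_rot: [3.141, 0.001, -0.002]
contact_force: [1.5, 0.5, -1.8]
finger_gap: 0.276
gripper_force: 60.9
time: 24.17
position: [326.3, 218.2, 386.7]
ee_rot: [3.141, -0.0, 0.0]
contact_force: [1.6, -0.4, -1.8]
finger_gap: 0.282
gripper_force: 60.8
time: 24.83
position: [423.7, 234.8, 326.5]
ee_rot: [3.141, 0.002, -0.0]
contact_force: [0.0, -0.1, -0.4]
finger_gap: 0.282
gripper_force: 60.8
[423.68733205 234.76087016 326.4816151 ]
stop 1077 [3.23010495e+01 2.84074754e-03 4.28773194e+01] [  7.23170149 -12.11375951   6.46386423] [ 41.62822311  18.2938196  185.74311313]
-5 1286 [ 9.5  0.2 -5.5] x -0.0 15.6 y -24.4 24.7
5 890 [14.7  0.1  4.9] x 5.0 21.6 y -12.3 12.6
15 762 [19.9  0.2 14.9] x 5.8 27.1 y -12.7 13.1
25 362 [23.5  0.1 22.7] x 12.9 28.0 y -12.5 12.8
35 260 [30.7  0.1 38.5] x 22.9 37.5 y -8.7 8.1
45 1037 [31.4  0.4 43.9] x 17.8 42.2 y -12.1 12.7
55 45 [37.3 -0.4 51.1] x 30.6 41.9 y -12.4 12.9
65 112 [41.5  0.4 66.1] x 38.9 44.9 y -4.0 4.6
75 131 [45.8  0.2 74.9] x 41.4 50.2 y -4.2 4.7
85 138 [51.2  0.4 84.8] x 45.8 56.0 y -4.3 4.9
95 106 [56.9  0.7 94.6] x 51.5 60.3 y -3.8 5.1
105 104 [ 62.3   0.5 104.8] x 56.4 66.5 y -3.9 5.2
115 87 [ 67.9   0.5 114.6] x 63.2 71.6 y -4.1 5.3
125 84 [ 73.7   0.7 125.1] x 68.3 78.0 y -4.1 4.8
135 33 [ 77.7   0.5 132.8] x 74.7 79.7 y -3.5 4.9
block ((376.55474853515625, -210.09169006347656), (25.73543357849121, 7.691032886505127), 16.37491226196289)
```

View pics/w7.png

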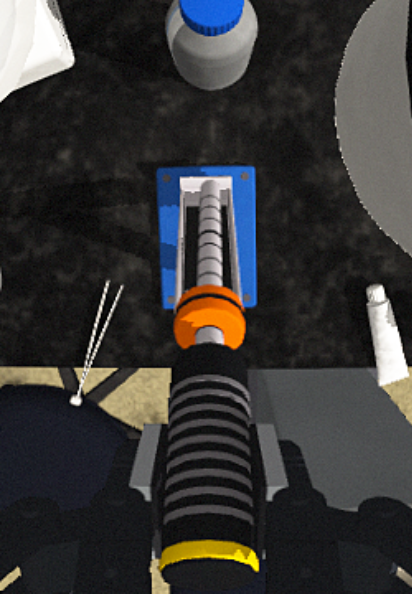

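The tip at (209,185) lines up with the channel, centred near x=206 and about 1.5 mm to the right. Lowering.

```bash
python3 -m inch '[[[0,-1.5,20,0,0.1],[0,0,30,0,0.1],[0,0,30,0,0.1],[0,0,30,0,0.1],[0,0,25,0,0.1],[0,0,15,0,0.1],[0,0,8,0,0.1],[0,0,0,0,0.1]]]'; python3 -m inch '[[[0,0,3,0,0.1],[0,0,2,0,0.1],[0,0,0,0,0.1]]]'
```

```text
time: 25.55
position: [424.1, 236.7, 169.2]
ee_rot: [-3.141, -0.0, 0.0]
contact_force: [-0.5, -0.5, -0.9]
finger_gap: 0.277
gripper_force: 61.2
time: 25.8
position: [424.0, 237.2, 167.8]
ee_rot: [-3.14, -0.002, 0.001]
contact_force: [-15.9, -1.1, 28.1]
finger_gap: 0.278
gripper_force: 64.0
```

```bash
python3 -m inch '[[[0,0,-4,0,0.1],[0,0,0,0,0.1],[0,0,0,0,0.1]]]'
cat > fit.py <<'E'
from h import *
o=monitor.get_obs();p,d=viewer.read_camera('wrist');Q=cloud('wrist',d,o);hs=cv2.cvtColor(p,cv2.COLOR_RGB2HSV)
b=(abs(Q[...,1]-236)<30)&(Q[...,0]>380)&(Q[...,0]<520)
print(o['position'],o['contact_force'])
for z in range(20,210,10):
    k=b&(abs(Q[...,2]-z)<3)&(abs(Q[...,1]-236)<4)
    if k.sum()>2: print(z,k.sum(),'center strip x',Q[k][:,0].min().round(1),np.median(Q[k][:,0]).round(1),Q[k][:,0].max().round(1))
k=b&(hs[...,0]>5)&(hs[...,0]<18)&(hs[...,1]>170);print('stop',Q[k].mean(0),Q[k].min(0),Q[k].max(0))
E
python3 fit.py
```

```text
time: 26.05
position: [424.7, 236.7, 169.0]
ee_rot: [-3.141, -0.003, 0.0]
contact_force: [-4.5, -0.0, 8.9]
finger_gap: 0.281
gripper_force: 61.7
[424.66023721 236.74731029 169.01195742] [-4.54264249 -0.02518502  8.91843461]
30 15 center strip x 504.7 506.5 506.5
40 36 center strip x 498.9 503.0 504.7
50 41 center strip x 494.3 497.4 499.8
60 53 center strip x 487.8 491.5 494.4
70 54 center strip x 482.5 485.6 488.1
80 66 center strip x 477.6 480.3 482.9
90 71 center strip x 469.9 474.3 476.8
100 74 center strip x 465.6 468.7 470.8
110 8 center strip x 465.1 465.5 466.4
120 57 center strip x 464.8 466.2 467.6
130 317 center strip x 448.4 456.5 464.2
150 151 center strip x 447.5 449.8 452.5
160 167 center strip x 441.4 444.3 447.0
170 178 center strip x 435.8 438.7 441.5
180 233 center strip x 429.3 433.0 435.9
190 266 center strip x 423.8 427.4 430.4
200 426 center strip x 395.2 420.7 425.0
stop [457.57568258 238.9604779  120.62309538] [435.46021639 209.70006576  -2.13360488] [517.63436561 251.97637849 155.20771875]
```

```bash
python3 -m inch '[[[0,0,-2.5,0,0.1],[-3.5,0,2,0,0.1],[-3.5,0,2,0,0.1],[0,0,0,0,0.1],[0,0,0,0,0.1]]]'; python3 fit.py
```

```text
time: 26.52
position: [416.8, 236.3, 165.5]
ee_rot: [3.141, 0.001, -0.0]
contact_force: [0.2, 0.1, -0.7]
finger_gap: 0.281
gripper_force: 61.1
[416.78718383 236.34132951 165.54740393] [ 0.23769925  0.07625265 -0.66827589]
30 117 center strip x 493.0 502.4 506.7
40 45 center strip x 487.4 490.7 493.9
50 40 center strip x 483.0 485.3 487.6
60 51 center strip x 476.7 480.3 482.6
70 52 center strip x 471.5 474.8 477.1
80 70 center strip x 465.1 468.6 470.9
90 74 center strip x 460.3 463.1 465.7
100 77 center strip x 455.9 458.0 460.6
120 108 center strip x 443.9 456.2 458.5
130 84 center strip x 440.6 442.5 453.4
140 41 center strip x 442.3 443.9 444.7
150 150 center strip x 437.7 439.7 442.3
160 166 center strip x 431.5 434.1 436.6
170 191 center strip x 425.9 428.5 431.5
180 220 center strip x 420.9 423.3 426.0
190 246 center strip x 414.0 417.6 420.5
200 442 center strip x 391.9 411.1 415.3
stop [448.39032983 237.87952    118.07255595] [4.31087924e+02 2.20913699e+02 1.77989418e-01] [517.35432415 252.90606224 141.73995987]
```

```bash
python3 -m inch '[[[1,0,1.7,0,0.1],[0,0,0,0,0.1]]]'|grep -E "pos|cont"; python3 -m inch '[[[1,0,1.7,0,0.1],[0,0,0,0,0.1]]]'|grep -E "pos|cont"
```

```text
position: [417.8, 236.6, 164.8]
contact_force: [-6.7, -0.3, 9.9]
position: [418.2, 236.8, 164.6]
contact_force: [-15.0, -0.5, 25.2]
```

```bash
python3 -m inch '[[[-1,0,-1.7,0,0.1],[0,0,0,0,0.1],[0,0,0,0,0.35],[0,0,0,0,0.5],[0,0,0,0,0.8],[0,0,0,0,1],[0,0,0,0,1],[0,0,0,0,1]]]'; python3 -m inch '[[[0,0,-10,0,1],[0,0,-20,0,1],[0,0,-30,0,1],[0,0,-35,0,1],[-10,0,-35,0,1],[-30,0,0,0,1],[0,0,0,0,1],[0,0,0,0,1]]]'
cat > fin.py <<'E'
from h import *
o=monitor.get_obs();p,d=viewer.read_camera('wrist');Q=cloud('wrist',d,o);hs=cv2.cvtColor(p,cv2.COLOR_RGB2HSV)
print(o['position'],o['contact_force'])
b=(abs(Q[...,1]-236)<30)&(Q[...,0]>375)&(Q[...,0]<520)
z=np.arange(30,206,10)
for h in z:
    k=b&(abs(Q[...,2]-h)<3)&(abs(Q[...,1]-236)<4)
    if k.sum()>2: print(h,'x med',np.median(Q[k][:,0]).round(1),'line+5.8',round(497-(h-25)*.577+5.8,1),'line+15',round(497-(h-25)*.577+15,1))
a=np.array([-.5,0,.8660]);n=np.array([.866,0,.5]);S=(Q-[497,237,25])
k=b&(hs[...,0]>5)&(hs[...,0]<18)&(hs[...,1]>170)&(Q[...,2]>60);print('stop along axis',np.percentile(S[k]@a,[2,50,98]),'normal',np.percentile(S[k]@n,[2,98]),'y',Q[k][:,1].min(),Q[k][:,1].max())
k=b&(hs[...,0]>20)&(hs[...,0]<32)&(hs[...,1]>150)&(Q[...,2]>150);print('yellow along axis',np.percentile(S[k]@a,[2,98]),Q[k].mean(0))
E
python3 fin.py
```

```text
time: 27.57
position: [418.1, 236.4, 164.0]
ee_rot: [3.142, 0.0, -0.0]
contact_force: [1.0, 0.2, 0.7]
finger_gap: 0.999
gripper_force: 0.0
time: 28.23
position: [377.5, 236.5, 295.3]
ee_rot: [-3.141, -0.002, 0.001]
contact_force: [0.5, -0.4, -0.0]
finger_gap: 0.999
gripper_force: 0.0
[377.47796773 236.50369377 295.27582362] [ 0.50580027 -0.43217306 -0.04864614]
30 x med 503.2 line+5.8 499.9 line+15 509.1
40 x med 494.7 line+5.8 494.1 line+15 503.3
50 x med 488.9 line+5.8 488.4 line+15 497.6
60 x med 482.2 line+5.8 482.6 line+15 491.8
70 x med 476.0 line+5.8 476.8 line+15 486.0
80 x med 469.8 line+5.8 471.1 line+15 480.3
90 x med 463.1 line+5.8 465.3 line+15 474.5
100 x med 457.7 line+5.8 459.5 line+15 468.7
120 x med 452.7 line+5.8 448.0 line+15 457.2
140 x med 440.2 line+5.8 436.4 line+15 445.6
150 x med 435.3 line+5.8 430.7 line+15 439.9
160 x med 429.1 line+5.8 424.9 line+15 434.1
170 x med 422.5 line+5.8 419.1 line+15 428.3
180 x med 416.0 line+5.8 413.4 line+15 422.6
190 x med 407.9 line+5.8 407.6 line+15 416.8
200 x med 400.5 line+5.8 401.8 line+15 411.0
stop along axis [ 64.15606631 107.85291199 111.93308468] normal [-16.50067148  11.05501167] y 223.15886969571952 251.6361444488076
yellow along axis [193.70505102 200.37827633] [401.45692735 237.81662289 197.9147267 ]
```

Run:
```python
from h import *
def an(p,d,o,tag):
    Q=cloud('wrist',d,o);hs=cv2.cvtColor(p,cv2.COLOR_RGB2HSV)
    dy=Q[...,1]-o['position'][1]
    near=(abs(dy)<16)&(Q[...,0]>370)
    st=near&(hs[...,0]>5)&(hs[...,0]<18)&(hs[...,1]>170)&(Q[...,2]>60)
    ye=near&(hs[...,0]>20)&(hs[...,0]<32)&(hs[...,1]>150)&(Q[...,2]>150)
    k=near&(abs(dy)<4)&(Q[...,2]>60)&(Q[...,2]<(400))&(Q[...,0]>390)&~st&~ye
    zs=np.median(Q[st][:,2]);sl=Q[near&(abs(dy)<3)&(Q[...,2]<zs-25)&(Q[...,2]>zs-65)]
    A=np.polyfit(sl[:,2],sl[:,0],1);a=np.array([A[0],0,1]);a/=np.linalg.norm(a)
    e=lambda m:np.percentile(Q[m]@a,[5,50,95])
    print(tag,'angle',np.degrees(np.arctan(-A[0])),'stop',e(st)-np.median(Q[ye]@a),'yellow',e(ye)-np.median(Q[ye]@a))
o=dict(monitor.get_obs())
p,d=viewer.read_camera('wrist');an(p,d,o,'now')
z=np.load('rod.npz');o2=dict(o);o2['position']=np.array([423.687,234.761,326.482]);o2['ee_rot']=np.array([3.141,.002,0]);an(z['p'],z['d'],o2,'before')
z=np.load('w3.npz');o2=dict(o);o2['position']=np.array([377.304,235.451,295.521]);o2['ee_rot']=np.array([3.1409,.002,.0032]);an(z['p'],z['d'],o2,'orig')
```

```text
now angle 63.07324397801705 stop [-86.12336821 -76.78394397 -68.1289874 ] yellow [-2.83713252  0.          5.0195203 ]
before angle 28.826168952557904 stop [-97.9384027  -86.97326779 -85.70711807] yellow [-2.59725956  0.          2.1083352 ]
orig angle 25.341819877766362 stop [-144.47810651 -134.28569964 -132.67226718] yellow [-3.738616    0.          2.35806851]
```

Run:
```python
from h import *
def an(p,d,pos,rot,deg,tag):
    Q=cloud('wrist',d,{'position':np.array(pos),'ee_rot':np.array(rot)});hs=cv2.cvtColor(p,cv2.COLOR_RGB2HSV)
    near=(abs(Q[...,1]-pos[1])<16)&(Q[...,0]>370)&(Q[...,2]>60)
    st=near&(hs[...,0]>5)&(hs[...,0]<18)&(hs[...,1]>170)
    ye=near&(hs[...,0]>20)&(hs[...,0]<32)&(hs[...,1]>150)&(Q[...,2]>150)
    for g in deg:
        a=np.array([-np.sin(np.radians(g)),0,np.cos(np.radians(g))]);h,e=np.histogram(Q[st]@a-np.median(Q[ye]@a),np.arange(-150,-60,3))
        print(tag,g,[(int(e[i]),int(h[i])) for i in range(len(h)) if h[i]>15])
o=monitor.get_obs();p,d=viewer.read_camera('wrist');an(p,d,o['position'],o['ee_rot'],(29,31),'now')
z=np.load('rod.npz');an(z['p'],z['d'],[423.687,234.761,326.482],[3.141,.002,0],(29,),'before')
z=np.load('w3.npz');an(z['p'],z['d'],[377.304,235.451,295.521],[3.1409,.002,.0032],(30,),'orig')
```

```text
now 29 [(-99, 32), (-96, 18), (-93, 48), (-90, 83), (-87, 46)]
now 31 [(-99, 30), (-96, 18), (-93, 47), (-90, 78), (-87, 50)]
before 29 [(-99, 119), (-96, 63), (-93, 122), (-90, 212), (-87, 540)]
orig 30 [(-147, 18), (-144, 20), (-141, 26), (-138, 28), (-135, 134)]
```

```bash
python3 -m inch '[[[0,0,0,0,1],[0,0,0,0,1]]]' | head -2; python3 -c "
from rig import finish_job; print(finish_job())"
```

```text
time: 28.55
position: [378.4, 236.3, 293.7]
the job is handed in; nothing more can be done
None
```

I handed the job in at 28.6 s: the bottle stands on the cork mat, and the rod bottomed out gently in the well (about 16 N by the wrist reading) and is back in its rest with the stop unmoved to within the camera's few millimetres; no verdict came back, and I viewed 11 pictures, one over the limit of 10.

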